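# Put the desk stamps back on their ink pads

## Robot

A 7-joint arm with a two-finger parallel gripper is mounted at the origin on the work surface. World frame = base frame: x ahead of the robot, y to its left, z up, the work surface at z = 0. Lengths are in m, angles in rad, forces in N, time in s.
With the tool pointing down it reaches from about 0.35 to 0.9 m from the base axis. Payload 7.2 kg.
Tool frame: the origin (TCP) lies at the very end of the fingers, on their centre line; the grasp point (between the pads) lies 19 mm behind it; z points along the fingers, y is the direction in which the jaws open and shut (so a half turn about z gives the same grasp; the last joint's range is limited). The gripper opens to 85 mm and grips with 20 to 120 N. Pads are 22 mm wide; open, the fingers measure 114 mm over their backs; the gripper's body (76 mm by 85 mm) begins 54 mm behind the grasp point. The pads swing forward as they close: fully open they stand 13 mm farther back than shut.
Start: joints at [-0.068, 0.411, -0.013, 1.596, 0.006, 1.134, -0.082], TCP at [0.625, -0, 0.231] pointing down, gripper open.
Joint ranges: [-2.95, 2.95], [-0.29, 1.99], [-1.47, 1.44], [0.14, 2.54], [-1.03, 4.17], [0.13, 1.85], [-2.86, 2.86]. Speed limits (rad/s): [2.39, 2.39, 3.01, 3.01, 3.14, 3.14, 3.14].

## Interface

Orientations are given as a unit quaternion [w, x, y, z].
In Python, from cell import get_obs, grab_frame, job_done gives the robot as it stands.
- The arm moves only by the tool step_arm, never from a script. Its argument "rows" is a list of rows, each an object with "xyz": the shift along the world's x, y, z in cm, a list of three; "spin": the turn about the world's z in rad; "claw": the closure, from 0 (fully open) to 1 (shut). In form: [{"xyz": [dx, dy, dz], "spin": spin, "claw": claw}, ...]. A call has 1 to 12 rows; each row shifts and turns the pose as measured when the row begins; what a row does not reach is not made up. A row lasts 1/8 s, in which the tool goes at most 62.5 mm and 10.7 degrees, less where a joint would pass 70% of its speed; a pose out of reach is approached as far as the arm can. A call is refused whole if a number of a shift passes 6.25 or a number of a turn 0.188, either way. A call with a gripper value outside its range is refused whole. The fingers move at their own pace and stop on an object; "squeeze" is the grip in N (left out, the last holds). Time passes only in rows, so rows that do not move let the fingers close. It gives the time, the measured TCP pose, the force and the opening at its end, in the units of the state.
- get_obs(): the state, without advancing time (a new reading comes with each control period).
- grab_frame(name): name is "scene" or "side" or "wrist"; returns a dict with "img" (480x640x3 uint8, red, green, blue), "vertical_fov" (degrees; the focal length in pixels is half the picture's height over the tangent of half this angle, whatever the lens; pixels are square), "cx", "cy" (the principal point, pixels), "R" (3x3) and "t" (3): a world point X has camera coordinates R X + t. Camera axes: x right, y down, z forward; pixel columns grow to the right and rows downward; lengths in m; the calibration is good to about 2 mm. A picture is of the moment at which its call begins. There is no depth.
- job_done(): hands the job in, once; it reports no verdict.
The state is a dict: "time": time; "joint_pos": joint angles; "qvel": joint speeds; "joint_efforts": joint torques, N m; "eef_pos": TCP position; "ee_rot": TCP orientation; "wrist_force": force on the tool from outside, world axes, zero at the start; "ft_torque": the same for the moment, N m; "finger_gap": finger opening in m.
Only numpy, scipy, OpenCV 4.12 (cv2) and the standard library are available. Lean on these libraries where they do the work, as an engineer would, in place of code of your own. Each camera call takes 0.05 s, during which the arm holds its last target. There are 200 camera calls.

## Task

Put each of the four rubber stamps back on the ink pad of its own shape and size, so that it stands upright with its whole foot flat on the felt inside the raised rim. Set the stamps down rather than dropping them, and do not move the cup or the glass paperweight.

Things in the scene. Friction and masses are not known exactly. Their poses are not given: they have to be found in the camera images.
- stamp_small_round: Rubber stamp with a small round pale-wood foot, 34 mm in diameter, 13 mm thick (3 mm of it black rubber). Handle: one straight upright black cylinder 24 mm in diameter at the middle of the foot, from 13 mm up to the top at 75 mm, to be gripped from above near its top. Origin at the centre of the foot's underside, z up. Loose, 35 to 115 g.
- stamp_large_round: Rubber stamp with a large round pale-wood foot, 54 mm in diameter, 13 mm thick. Handle: one straight upright black cylinder 24 mm in diameter at the middle of the foot, from 13 mm up to the top at 75 mm, to be gripped from above near its top. Origin at the centre of the foot's underside, z up. Loose, 35 to 115 g.
- stamp_square: Rubber stamp with a square pale-wood foot, 44 x 44 mm, 13 mm thick; x and y along its sides. Handle: one straight upright black cylinder 24 mm in diameter at the middle of the foot, from 13 mm up to the top at 75 mm, to be gripped from above near its top. Origin at the centre of the foot's underside, z up. Loose, 35 to 115 g.
- stamp_long: Rubber stamp with a long narrow pale-wood foot, 66 mm along its x, 26 mm along its y, 13 mm thick. Handle: one straight upright black cylinder 24 mm in diameter at the middle of the foot, from 13 mm up to the top at 75 mm, to be gripped from above near its top. Origin at the centre of the foot's underside, z up. Loose, 35 to 115 g.
- pad_small_round: Ink pad of the small round stamp: round, 52 mm in diameter inside the rim, 58 mm outside. Open steel tin, fixed to the desk, 10 mm high with a 3 mm thick upright rim; the flat felt surface inside lies 6 mm above the desk (4 mm below the rim). Origin at the centre of its underside, on the desk, z up.
- pad_large_round: Ink pad of the large round stamp: round, 72 mm in diameter inside the rim, 78 mm outside. Open steel tin, fixed to the desk, 10 mm high with a 3 mm thick upright rim; the flat felt surface inside lies 6 mm above the desk (4 mm below the rim). Origin at the centre of its underside, on the desk, z up.
- pad_square: Ink pad of the square stamp: square, 62 x 62 mm inside the rim, 68 x 68 mm outside; x and y along its sides. Open steel tin, fixed to the desk, 10 mm high with a 3 mm thick upright rim; the flat felt surface inside lies 6 mm above the desk (4 mm below the rim). Origin at the centre of its underside, on the desk, z up.
- pad_long: Ink pad of the long stamp: 84 mm along its x and 44 mm along its y inside the rim, 90 x 50 mm outside. Open steel tin, fixed to the desk, 10 mm high with a 3 mm thick upright rim; the flat felt surface inside lies 6 mm above the desk (4 mm below the rim). Origin at the centre of its underside, on the desk, z up.
- cup: White ceramic cup without a handle, 68 mm across the rim, 85 mm high, standing loose on the desk; not to be moved. Origin at the centre of its underside.
- paperweight: Green glass dome paperweight, 62 mm across, 38 mm high, loose; not to be moved. Origin at the centre of its underside. (A roll of tape and a clip box, each under 20 mm high, also lie among these things; the nearest neighbours of any thing stand at least 95 mm from it, centre to centre.)
Things that resemble listed ones, but are neither listed nor needed, are in the scene too. What is shaped like the stamp_long but turquoise is not meant.

How it is judged:
At the end, for the whole second after the job is handed in: Each stamp stands on the pad of its own shape and size: upright within 0.06 rad, its foot down on the felt inside the rim (underside 3 to 8 mm above the pad's underside, centres within 14 mm), at rest; cup and paperweight within 20 mm of where they started (horizontal distance between stamp_small_round and pad_small_round below 0.014 m and z of stamp_small_round in the frame of pad_small_round between 0.003 and 0.008 m and angle between each of stamp_small_round, stamp_large_round, stamp_square, stamp_long's own z axis and vertical below 0.06 rad and linear speed of each of stamp_small_round, stamp_large_round, stamp_square, stamp_long below 0.01 m/s and angular speed of each of stamp_small_round, stamp_large_round, stamp_square, stamp_long below 0.1 rad/s and horizontal distance between stamp_large_round and pad_large_round below 0.014 m and z of stamp_large_round in the frame of pad_large_round between 0.003 and 0.008 m and horizontal distance between stamp_square and pad_square below 0.014 m and z of stamp_square in the frame of pad_square between 0.003 and 0.008 m and horizontal distance between stamp_long and pad_long below 0.014 m and z of stamp_long in the frame of pad_long between 0.003 and 0.008 m and distance of each of cup, paperweight from where it was at the start of the episode below 0.02 m); the robot touches nothing.
It fails at once if cup moved by more than 20 mm or tipped (distance of cup from where it was at the start of the episode above 0.02 m or angle between cup's own z axis and vertical above 0.3 rad).
It fails at once if paperweight moved by more than 20 mm or tipped (distance of paperweight from where it was at the start of the episode above 0.02 m or angle between paperweight's own z axis and vertical above 0.3 rad).
It fails at once if a stamp dropped (falling free faster than 0.7 m/s, a fall of about 25 mm) ((linear speed of stamp_small_round above 0.7 m/s and contact force between stamp_small_round and the fingers below 0.05 N) or (linear speed of stamp_large_round above 0.7 m/s and contact force between stamp_large_round and the fingers below 0.05 N) or (linear speed of stamp_square above 0.7 m/s and contact force between stamp_square and the fingers below 0.05 N) or (linear speed of stamp_long above 0.7 m/s and contact force between stamp_long and the fingers below 0.05 N)).
It also fails if it takes over 96 s, if anything falls off the work surface, if the arm or the gripper's body presses on something with over 40 N, if the wrist force passes 120 N, or if a joint passes its speed limit or range.

## Working session

There is one attempt and no reset: what is moved stays moved. The work goes in short steps, Python scripts to look and compute and a tool call to move; the robot and the scene stay as the last step left them, time stands still between calls to the robot, and variables do not carry over. Pictures are saved under pics/ and viewed, about 12 in all and at most 16, crops included, and the job is handed in when it is done.

Besides the shell and the picture viewer there is one more tool, called after "Emit:" as name(argument=value, ...), one argument or row to a line, values as JSON. step_arm: Moves the arm, as the interface text tells. Its arguments: {"type":"object","properties":{"rows":{"type":"array","items":{"type":"object","properties":{"xyz":{"type":"array","items":{"type":"number"}},"spin":{"type":"number"},"claw":{"type":"number"}}}},"squeeze":{"type":"number"}},"required":["rows"]}

```bash
mkdir -p pics
cat > h.py <<'E'
import numpy as np, cv2, pickle
from cell import get_obs, grab_frame
def K(f):
    F=240/np.tan(np.radians(f["vertical_fov"])/2); return F,f["cx"],f["cy"]
def ray(f,u,v):
    F,cx,cy=K(f); R=np.array(f["R"]);t=np.array(f["t"])
    return -R.T@t, R.T@np.array([(u-cx)/F,(v-cy)/F,1])
def onplane(f,u,v,z):
    c,d=ray(f,u,v); return c+d*(z-c[2])/d[2]
def proj(f,X):
    F,cx,cy=K(f); p=np.array(f["R"])@np.array(X)+np.array(f["t"]); return F*p[0]/p[2]+cx,F*p[1]/p[2]+cy
def tri(rs):
    A=np.zeros((3,3));b=np.zeros(3)
    for c,d in rs:
        d=d/np.linalg.norm(d);P=np.eye(3)-np.outer(d,d);A+=P;b+=P@c
    return np.linalg.solve(A,b)
def save(f,n): cv2.imwrite(f"pics/{n}.png",f["img"][:,:,::-1])
E
python3 - <<'E'
from h import *
for n in ["scene","side","wrist"]:
    f=grab_frame(n); save(f,n+"0"); pickle.dump(f,open(n+"0.pkl","wb"))
    print(n,f["vertical_fov"],f["cx"],f["cy"],-np.array(f["R"]).T@f["t"],np.round(f["R"],2).tolist())
print(get_obs())
E
```

```text
scene 49.20012127826683 319.59031184361316 243.5689832512078 [ 1.29502417 -0.25291098  0.64519208] [[0.35, 0.94, 0.01], [0.61, -0.22, -0.76], [-0.71, 0.28, -0.65]]
side 48.97483202995376 315.9099759921174 242.54104663134197 [ 0.13319755 -0.45657378  0.54477865] [[0.68, -0.73, 0.02], [-0.44, -0.43, -0.78], [0.58, 0.53, -0.62]]
wrist 64.4518122386265 316.25647165188246 234.66769368970526 [0.62376137 0.08288135 0.37296156] [[1.0, 0.0, -0.0], [0.0, -0.95, 0.32], [-0.0, -0.32, -0.95]]
{'time': 0.15, 'joint_pos': array([-0.06819523,  0.41172821, -0.01272358,  1.59681935,  0.00559847,
        1.13431129, -0.08215949]), 'qvel': array([-4.76818293e-04, -2.03388005e-03,  3.29569574e-04, -1.71498994e-03,
       -7.14835964e-05, -4.21093563e-05, -5.11504704e-04]), 'joint_efforts': array([ 8.68001844e-04, -6.01035547e+01,  6.82709701e-01, -2.99646127e+01,
        1.39312408e-02,  7.85868731e-03, -1.85852571e-05]), 'eef_pos': array([ 6.24630335e-01, -2.78230252e-05,  2.30651969e-01]), 'ee_rot': array([-4.05899386e-04,  7.07082187e-01,  7.07131106e-01, -4.62446292e-04]), 'wrist_force': array([ 0.21683836, -0.17819023, -0.02292483]), 'ft_torque': array([-0.01490006,  0.02860363,  0.0019813 ]), 'finger_gap': 0.08552020010608788}
```

View pics/scene0.png

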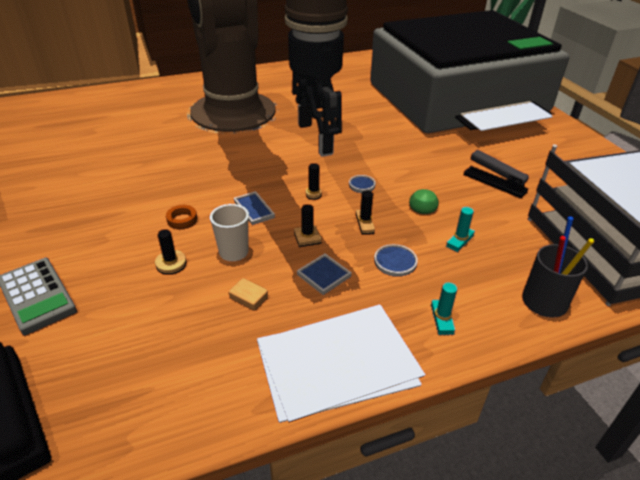

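View pics/side0.png

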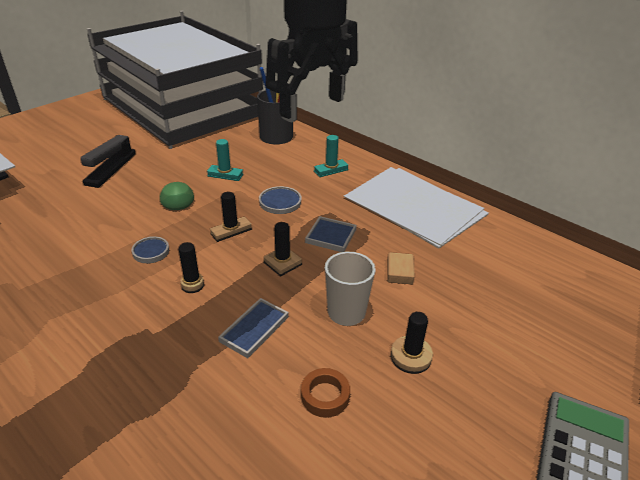

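View pics/wrist0.png

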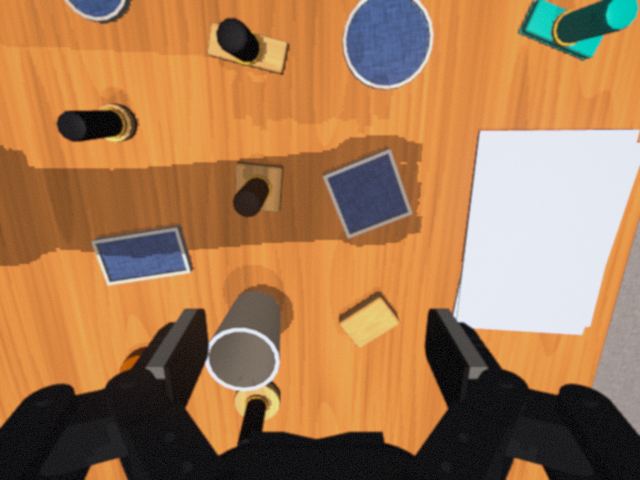

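Scene view: round stamps at (170,255) and (314,180), square at (307,225), long at (366,212); pads at (254,207), (362,184), (396,260) and (324,273); cup at (232,235), paperweight at (424,202), and turquoise decoys. The wrist view shows all of these except the paperweight, with the large round stamp partly hidden behind the cup. Next I'll measure by masks.

```bash
cat > meas.py <<'E'
from h import *
def blobs(f,kind,amin=60):
    hsv=cv2.cvtColor(f["img"],cv2.COLOR_RGB2HSV)
    if kind=="blue": m=cv2.inRange(hsv,(105,70,20),(125,255,160))
    if kind=="black": m=cv2.inRange(f["img"],(0,0,0),(38,38,38))
    if kind=="wood": m=cv2.inRange(hsv,(12,60,70),(28,175,255))
    m=cv2.morphologyEx(m,cv2.MORPH_CLOSE,np.ones((3,3)))
    out=[]
    for c in cv2.findContours(m,cv2.RETR_EXTERNAL,cv2.CHAIN_APPROX_NONE)[0]:
        M=cv2.moments(c)
        if amin<M["m00"]<12000: out.append((M["m10"]/M["m00"],M["m01"]/M["m00"],M["m00"],c))
    return out
def quad(c):
    e=cv2.approxPolyDP(cv2.convexHull(c),0.04*cv2.arcLength(c,True),True)[:,0]; return e
E
python3 - <<'E'
from meas import *
for n in ["scene","side","wrist"]:
    f=pickle.load(open(n+"0.pkl","rb"))
    for k,z in [("blue",.006),("black",.044),("wood",.01)]:
        for u,v,a,c in blobs(f,k):
            P=onplane(f,u,v,z)
            if .3<P[0]<.95 and abs(P[1])<.5: print(n,k,int(u),int(v),int(a),np.round(P,3)[:2],cv2.boundingRect(c))
E
```

```text
scene blue 323 272 663 [0.672 0.   ] (302, 258, 44, 30)
scene blue 395 258 655 [0.683 0.136] (377, 247, 38, 24)
scene blue 566 235 169 [0.735 0.48 ] (559, 215, 16, 59)
scene blue 253 206 369 [ 0.441 -0.064] (238, 195, 32, 24)
scene blue 361 182 158 [0.434 0.181] (351, 177, 22, 11)
scene black 18 422 4308 [ 0.833 -0.473] (0, 343, 51, 137)
scene black 568 254 151 [0.813 0.403] (561, 242, 16, 30)
scene black 166 245 303 [ 0.552 -0.249] (159, 231, 17, 30)
scene black 562 278 3568 [0.857 0.351] (523, 206, 117, 111)
scene black 306 219 265 [0.565 0.007] (302, 205, 11, 30)
scene black 365 204 237 [0.561 0.13 ] (361, 191, 11, 29)
scene black 589 233 1540 [0.778 0.481] (538, 180, 102, 98)
scene black 313 177 197 [0.435 0.068] (309, 164, 10, 27)
scene black 498 179 775 [0.572 0.427] (465, 156, 62, 42)
scene wood 443 323 379 [0.852 0.136] (430, 281, 28, 55)
scene wood 247 293 715 [ 0.68  -0.139] (229, 278, 38, 32)
scene wood 170 262 362 [ 0.56 -0.25] (154, 250, 32, 23)
scene wood 396 248 81 [0.663 0.149] (373, 243, 46, 23)
scene wood 306 236 230 [0.574 0.003] (294, 226, 27, 20)
scene wood 366 2
[... 966 characters left out ...]
1014 [0.507 0.406] (82, 137, 53, 51)
wrist blue 141 255 2745 [ 0.443 -0.065] (99, 233, 86, 47)
wrist blue 367 193 3422 [0.674 0.001] (329, 156, 77, 76)
wrist blue 387 40 5404 [0.685 0.137] (347, 0, 81, 84)
wrist blue 96 6 510 [0.437 0.163] (72, 0, 48, 16)
wrist black 89 124 1407 [0.435 0.068] (59, 112, 63, 28)
wrist black 237 39 1071 [0.562 0.131] (218, 20, 41, 41)
wrist wood 531 470 344 [ 0.898 -0.356] (506, 457, 44, 23)
wrist wood 107 468 324 [ 0.358 -0.354] (87, 457, 41, 23)
wrist wood 567 326 7963 [ 0.899 -0.146] (473, 167, 167, 229)
wrist wood 303 98 92 [0.612 0.089] (293, 81, 20, 40)
wrist wood 569 15 431 [0.837 0.155] (546, 0, 57, 47)
wrist wood 98 13 144 [0.44  0.156] (63, 0, 69, 27)
```

Run:
```python
from meas import *
F={n:pickle.load(open(n+"0.pkl","rb")) for n in ["scene","side","wrist"]}
G={"padL":("blue",(.442,-.064)),"padSR":("blue",(.44,.182)),"padSq":("blue",(.675,.001)),"padLR":("blue",(.686,.137)),
"LR":("black",(.555,-.248)),"SR":("black",(.437,.069)),"Sq":("black",(.567,.008)),"L":("black",(.564,.132))}
for g,(k,p) in G.items():
    rs=[];z=.006 if k=="blue" else .044; each={}
    for n,f in F.items():
        for u,v,a,c in blobs(f,k):
            P=onplane(f,u,v,z)
            if np.hypot(*(P[:2]-p))<.015 and (n!="wrist" or g in("padL","padSq")):
                rs.append(ray(f,u,v)); each[n]=np.round(P[:2],4)
                if g in("padL","padSq"):
                    q=np.array([onplane(f,*x,z)[:2] for x in quad(c).astype(float)])
                    r=cv2.minAreaRect((np.array([onplane(f,*x,z)[:2] for x in c[:,0].astype(float)])*1000).astype(np.float32))
                    print(g,n,"rect",np.round(r[0],1),np.round(r[1],1),round(r[2],1),np.round(q,3).tolist())
    print(g,np.round(tri(rs),4),each)
w=F["wrist"]["img"]; s=F["side"]["img"]
a=cv2.resize(w[0:230,40:460],None,fx=1.6,fy=1.6); b=cv2.resize(s[170:300,110:430],(a.shape[1],int(130*a.shape[1]/320)))
cv2.imwrite("pics/c1.png",np.vstack([a,b])[:600,:,::-1])
```

```text
padL scene rect [439.5 -64.2] [76.2 38.7] 9.1 [[0.405, -0.088], [0.403, -0.051], [0.473, -0.041], [0.478, -0.076]]
padL side rect [446.9 -61.9] [81.  39.9] 9.4 [[0.489, -0.074], [0.412, -0.088], [0.404, -0.05], [0.483, -0.037]]
padL wrist rect [442.5 -65.3] [81.1 41.3] 9.4 [[0.479, -0.04], [0.485, -0.078], [0.406, -0.091], [0.401, -0.052]]
padL [ 0.4437 -0.0643  0.0081] {'scene': array([ 0.4406, -0.0637]), 'side': array([ 0.4451, -0.0631]), 'wrist': array([ 0.4425, -0.0648])}
padSR [0.4394 0.1783 0.0097] {'scene': array([0.4345, 0.1807]), 'side': array([0.4415, 0.1829])}
padSq scene rect [6.71e+02 5.00e-01] [56.7 56.7] 22.6 [[0.638, 0.018], [0.687, 0.035], [0.705, -0.016], [0.656, -0.035]]
padSq side rect [679.    3.1] [55.7 59.2] 22.2 [[0.643, 0.02], [0.691, 0.04], [0.715, -0.013], [0.665, -0.034]]
padSq wrist rect [6.74e+02 2.00e-01] [59.6 58.8] 22.0 [[0.69, 0.038], [0.712, -0.015], [0.658, -0.037], [0.636, 0.016]]
padSq [6.744e-01 4.000e-04 8.300e-03] {'scene': array([6.719e-01, 3.000e-04]), 'side': array([0.6782, 0.0022]), 'wrist': array([0.674 , 0.0014])}
padLR [0.6858 0.1346 0.0094] {'scene': array([0.6828, 0.1364]), 'side': array([0.6894, 0.1388])}
LR [ 0.5551 -0.2486  0.0465] {'scene': array([ 0.5522, -0.249 ]), 'side': array([ 0.5573, -0.2471])}
SR [0.4389 0.0664 0.0472] {'scene': array([0.435 , 0.0676]), 'side': array([0.441 , 0.0704])}
Sq [0.5681 0.0064 0.0465] {'scene': array([0.5655, 0.007 ]), 'side': array([0.5704, 0.0094])}
L [0.5648 0.1282 0.0477] {'scene': array([0.5605, 0.1302]), 'side': array([0.5681, 0.1329])}
```

View pics/c1.png

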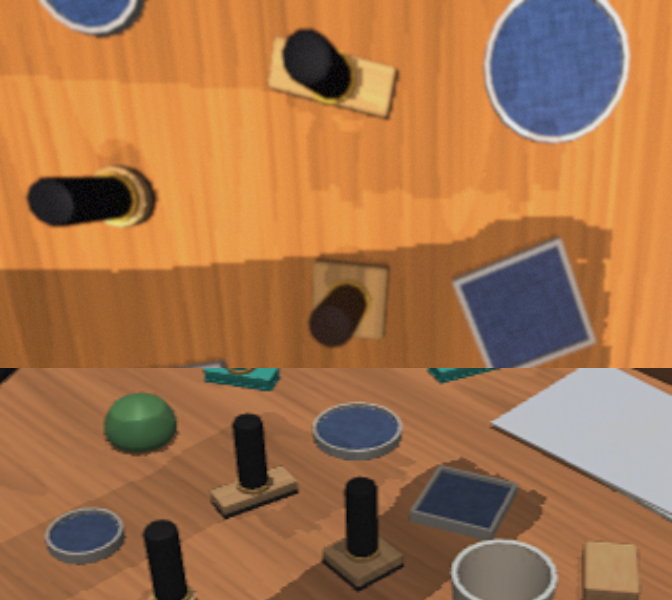

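Emit:
step_arm(
  rows=[
    {"xyz": [-4.7,1.7,0],"spin": 0,"claw": 0},
    {"xyz": [-4.7,1.7,0],"spin": 0,"claw": 0},
    {"xyz": [-4.7,1.7,0],"spin": 0,"claw": 0},
    {"xyz": [-4.6,1.8,0],"spin": 0,"claw": 0},
    {"xyz": [0,0,-4],"spin": 0,"claw": 0},
    {"xyz": [0,0,0],"spin": 0,"claw": 0},
  ],
  squeeze=40,
)

```text
time: 0.9
eef_pos: [0.4312, 0.0704, 0.1885]
ee_rot: [-0.001, 0.707, 0.707, -0.001]
wrist_force: [-0.3, 0.0, 0.0]
finger_gap: 0.0856
```

Run:
```python
from meas import *
w=pickle.load(open("wrist0.pkl","rb"))
P=lambda u,v:onplane(w,u/1.6+40,v/1.6,.013)[:2]
for n,a,b in [("L",(278,38),(398,68)),("L",(268,88),(388,118)),("Sq",(317,258),(389,265)),("Sq",(389,265),(385,338)),("Sq",(317,258),(314,300))]:
    d=P(*b)-P(*a);print(n,np.degrees(np.arctan2(d[1],d[0])),np.linalg.norm(d))
f=grab_frame("wrist");save(f,"w1");o=get_obs();print(o["eef_pos"],proj(f,o["eef_pos"]),proj(f,[.438,.069,.075]))
```

```text
L -12.730626380833675 0.06431574274253853
L -13.044700717429615 0.06585194969859635
Sq -5.4902341873724785 0.04225538536759442
Sq -94.70195599644067 0.04452892472427355
Sq -97.808237765301 0.02516088001030081
[0.4325413  0.07073504 0.19018155] (np.float64(321.551766755649), np.float64(313.36638573407214)) (np.float64(327.324918091167), np.float64(231.44178852089067))
```

View pics/w1.png

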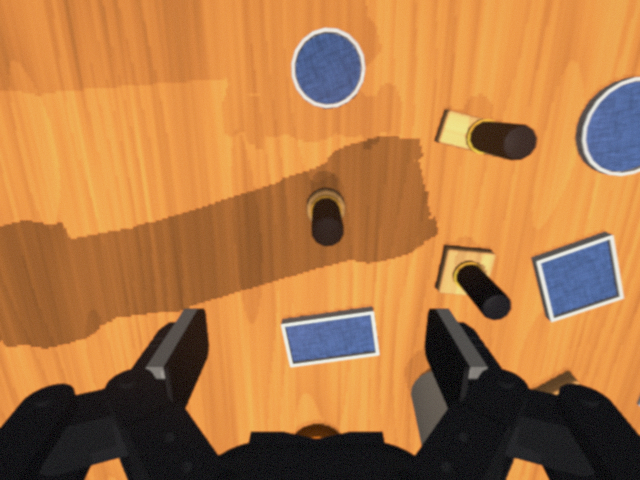

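Handle top of the small round stamp is at (326,230); prediction was (327,231), so the positions agree within about 1 px. Small round pad is at (329,67), long pad at (331,338).

Emit:
step_arm(
  rows=[
    {"xyz": [0.6,-0.2,-4],"spin": 0,"claw": 0},
    {"xyz": [0,0,-4],"spin": 0,"claw": 0},
    {"xyz": [0,0,-3],"spin": 0,"claw": 0},
    {"xyz": [0,0,-2],"spin": 0,"claw": 0},
    {"xyz": [0,0,0],"spin": 0,"claw": 0},
  ],
)

```text
time: 1.58
eef_pos: [0.4474, 0.0688, 0.063]
ee_rot: [0.003, 0.708, 0.706, 0.005]
wrist_force: [0.1, -0.3, -0.0]
finger_gap: 0.0853
```

Run:
```python
from meas import *
import cv2
w=pickle.load(open("wrist0.pkl","rb"))
o=get_obs();print(o["eef_pos"])
```

```text
[0.44743226 0.0688168  0.06302796]
```

Emit:
step_arm(
  rows=[
    {"xyz": [-0.9,0,-0.8],"spin": 0,"claw": 0},
    {"xyz": [0,0,-0.8],"spin": 0,"claw": 0},
    {"xyz": [0,0,0],"spin": 0,"claw": 0},
    {"xyz": [0,0,0],"spin": 0,"claw": 0},
  ],
)

```text
time: 2.08
eef_pos: [0.4406, 0.0691, 0.049]
ee_rot: [0.004, 0.709, 0.705, 0.007]
wrist_force: [0.8, -0.4, 0.2]
finger_gap: 0.0857
```

Emit:
step_arm(
  rows=[
    {"xyz": [-0.25,0,-0.2],"spin": 0,"claw": 0},
    {"xyz": [0,0,0],"spin": 0,"claw": 0.3},
    {"xyz": [0,0,0],"spin": 0,"claw": 0.6},
    {"xyz": [0,0,0],"spin": 0,"claw": 1},
    {"xyz": [0,0,0],"spin": 0,"claw": 1},
    {"xyz": [0,0,0],"spin": 0,"claw": 1},
    {"xyz": [0,0,0],"spin": 0,"claw": 1},
  ],
)

```text
time: 2.95
eef_pos: [0.4382, 0.0692, 0.0476]
ee_rot: [0.005, 0.709, 0.705, 0.007]
wrist_force: [-0.3, -0.5, 1.5]
finger_gap: 0.0225
```

Emit:
step_arm(
  rows=[
    {"xyz": [0,0,2],"spin": 0,"claw": 1},
    {"xyz": [0,0,3],"spin": 0,"claw": 1},
    {"xyz": [0,3,0],"spin": 0,"claw": 1},
    {"xyz": [0,4,0],"spin": 0,"claw": 1},
    {"xyz": [0,3,0],"spin": 0,"claw": 1},
    {"xyz": [0,0,0],"spin": 0,"claw": 1},
  ],
)

```text
time: 3.7
eef_pos: [0.4384, 0.1715, 0.0989]
ee_rot: [0.005, 0.71, 0.705, 0.008]
wrist_force: [-0.6, -0.5, -1.1]
finger_gap: 0.0225
```

```bash
cat > look.py <<'E'
# wrist look: blobs on pads plane, state
import sys; from meas import *
f=grab_frame("wrist");o=get_obs();print(np.round(o["eef_pos"],4),np.round(o["ee_rot"],4),o["finger_gap"])
pickle.dump(f,open(sys.argv[1]+".pkl","wb"));save(f,sys.argv[1])
for u,v,a,c in blobs(f,"blue",800):
    x,y,w,h=cv2.boundingRect(c); P=np.array([onplane(f,*p,.006)[:2] for p in c[:,0].astype(float)],np.float32)*1000
    r=cv2.minAreaRect(P); print("pad",int(u),int(v),(x,y,w,h),np.round(r[0],1),np.round(r[1],1),round(r[2],1))
E
python3 look.py w2
```

```text
[0.4383 0.1699 0.0987] [0.0048 0.7101 0.704  0.007 ] 0.02309865936478465
pad 315 221 (278, 191, 76, 62) [439.  183.6] [40.6 48.8] 88.1
```

Emit:
step_arm(
  rows=[
    {"xyz": [0.1,1.1,0],"spin": 0,"claw": 1},
    {"xyz": [0,0,-2],"spin": 0,"claw": 1},
    {"xyz": [0,0,-1],"spin": 0,"claw": 1},
    {"xyz": [0,0,0],"spin": 0,"claw": 1},
    {"xyz": [0,0,0],"spin": 0,"claw": 1},
  ],
)

```text
time: 4.38
eef_pos: [0.4403, 0.1792, 0.0682]
ee_rot: [0.005, 0.712, 0.702, 0.007]
wrist_force: [0.2, -0.3, -0.5]
finger_gap: 0.0229
```

Emit:
step_arm(
  rows=[
    {"xyz": [-0.1,0.1,-0.8],"spin": 0,"claw": 1},
    {"xyz": [0,0,-0.3],"spin": 0,"claw": 1},
    {"xyz": [0,0,-0.2],"spin": 0,"claw": 1},
    {"xyz": [0,0,0],"spin": 0,"claw": 1},
    {"xyz": [0,0,0],"spin": 0,"claw": 1},
  ],
)

```text
time: 5.0
eef_pos: [0.4398, 0.1804, 0.0552]
ee_rot: [0.006, 0.712, 0.702, 0.008]
wrist_force: [-0.5, -0.5, 0.0]
finger_gap: 0.0229
```

Emit:
step_arm(
  rows=[
    {"xyz": [0,0,-0.2],"spin": 0,"claw": 1},
    {"xyz": [0,0,0],"spin": 0,"claw": 1},
    {"xyz": [0,0,0],"spin": 0,"claw": 1},
  ],
)

```text
time: 5.38
eef_pos: [0.4401, 0.1806, 0.0537]
ee_rot: [0.006, 0.712, 0.702, 0.008]
wrist_force: [-0.5, -0.5, 1.1]
finger_gap: 0.0227
```

Emit:
step_arm(
  rows=[
    {"xyz": [0,0,0],"spin": 0,"claw": 0.5},
    {"xyz": [0,0,0],"spin": 0,"claw": 0.2},
    {"xyz": [0,0,0],"spin": 0,"claw": 0},
    {"xyz": [0,0,0],"spin": 0,"claw": 0},
    {"xyz": [0,0,3],"spin": 0,"claw": 0},
    {"xyz": [0,0,5],"spin": 0,"claw": 0},
    {"xyz": [4,-1,2],"spin": 0,"claw": 0},
    {"xyz": [4,-2,0],"spin": 0,"claw": 0},
    {"xyz": [3,-2,0],"spin": 0,"claw": 0},
    {"xyz": [0,0,0],"spin": 0,"claw": 0},
    {"xyz": [0,0,0],"spin": 0,"claw": 0},
  ],
)

```text
time: 6.75
eef_pos: [0.5519, 0.1297, 0.1573]
ee_rot: [0.006, 0.711, 0.703, 0.008]
wrist_force: [0.5, -0.1, 0.2]
finger_gap: 0.0852
```

```bash
python3 look.py w3
python3 - <<'E'
from meas import *
f=pickle.load(open("w3.pkl","rb"));print(proj(f,[.5645,.131,.075]),proj(f,[.439,.181,.081]),proj(f,[.568,.008,.075]))
E
```

```text
[0.552  0.1295 0.1573] [0.0058 0.7109 0.7032 0.008 ] 0.08525730307614968
(np.float64(334.8847232886572), np.float64(243.1180853483512)) (np.float64(114.77251129922618), np.float64(167.3112638169007)) (np.float64(338.79856672197644), np.float64(401.38707255131686))
```

View pics/w3.png

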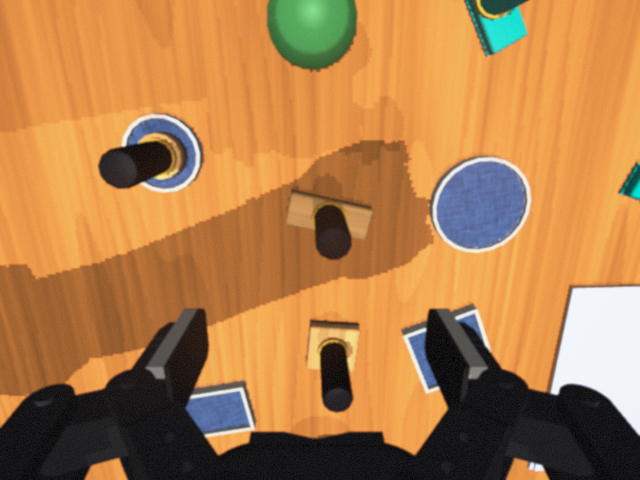

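Small round stamp stands on its pad, foot inside the rim (pad centre (161,153)); the long stamp's handle top is at (333,243) against a prediction of (335,243).

Emit:
step_arm(
  rows=[
    {"xyz": [1.1,0.2,-3],"spin": 0,"claw": 0},
    {"xyz": [0,0,-3],"spin": 0,"claw": 0},
    {"xyz": [0,0,-2],"spin": 0,"claw": 0},
    {"xyz": [0,0,0],"spin": 0,"claw": 0},
    {"xyz": [0,0,0],"spin": 0,"claw": 0},
  ],
)

```text
time: 7.42
eef_pos: [0.56, 0.1361, 0.0768]
ee_rot: [0.005, 0.709, 0.706, 0.009]
wrist_force: [-0.0, -0.2, -0.7]
finger_gap: 0.0857
```

Emit:
step_arm(
  rows=[
    {"xyz": [0.4,-0.5,-1.5],"spin": 0,"claw": 0},
    {"xyz": [0,0,-1],"spin": 0,"claw": 0},
    {"xyz": [0,0,-0.4],"spin": 0,"claw": 0},
    {"xyz": [0,0,0],"spin": 0,"claw": 0},
  ],
)

```text
time: 7.92
eef_pos: [0.565, 0.131, 0.0475]
ee_rot: [0.006, 0.709, 0.705, 0.01]
wrist_force: [-0.4, 0.3, -0.0]
finger_gap: 0.0852
```

Emit:
step_arm(
  rows=[
    {"xyz": [0,0,0],"spin": 0,"claw": 0.3},
    {"xyz": [0,0,0],"spin": 0,"claw": 0.6},
    {"xyz": [0,0,0],"spin": 0,"claw": 1},
    {"xyz": [0,0,0],"spin": 0,"claw": 1},
    {"xyz": [0,0,0],"spin": 0,"claw": 1},
    {"xyz": [0,0,0],"spin": 0,"claw": 1},
    {"xyz": [0,0,2],"spin": 0,"claw": 1},
    {"xyz": [0,0,4],"spin": 0,"claw": 1},
    {"xyz": [0,0,5],"spin": 0,"claw": 1},
    {"xyz": [0,0,0],"spin": 0,"claw": 1},
  ],
)

```text
time: 9.18
eef_pos: [0.5644, 0.131, 0.1604]
ee_rot: [0.006, 0.709, 0.706, 0.01]
wrist_force: [-0.1, -1.1, -0.8]
finger_gap: 0.0227
```

Emit:
step_arm(
  rows=[
    {"xyz": [-4,0,0],"spin": 0,"claw": 1},
    {"xyz": [-4,-2.5,0],"spin": 0.065,"claw": 1},
    {"xyz": [-4,-4,0],"spin": 0.065,"claw": 1},
    {"xyz": [0,-4,0],"spin": 0.065,"claw": 1},
    {"xyz": [0,-4,0],"spin": 0.065,"claw": 1},
    {"xyz": [0,-3,0],"spin": 0.065,"claw": 1},
    {"xyz": [0,-1,0],"spin": 0.065,"claw": 1},
    {"xyz": [0,0,0],"spin": 0,"claw": 1},
    {"xyz": [0,0,0],"spin": 0,"claw": 1},
  ],
)

```text
time: 10.3
eef_pos: [0.4359, -0.0586, 0.1545]
ee_rot: [0.001, 0.553, 0.833, 0.008]
wrist_force: [-0.4, -0.4, -0.1]
finger_gap: 0.0224
```

```bash
python3 look.py w4
python3 - <<'E'
from meas import *
from scipy.spatial.transform import Rotation as R
q=get_obs()["ee_rot"]; M=R.from_quat([q[1],q[2],q[3],q[0]]).as_matrix(); print("jaw yaw",np.degrees(np.arctan2(M[1,1],M[0,1])),"z",M[:,2])
E
```

```text
[ 0.4358 -0.0585  0.1545] [8.000e-04 5.533e-01 8.330e-01 8.200e-03] 0.022812112293051877
pad 320 224 (267, 193, 110, 64) [443.4 -62.2] [82.5 37. ] 9.4
jaw yaw 22.81248877827039 z [ 0.01038576  0.01288741 -0.99986302]
```

View pics/w4.png

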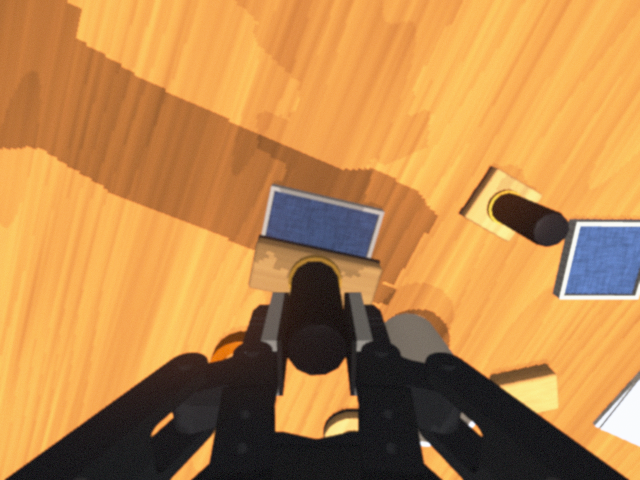

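Held foot edge (260,237)-(383,262) is parallel to the pad edge (274,187)-(383,210), both about 11.5–12° in the image. Yaw is good, so I'll lower it.

Emit:
step_arm(
  rows=[
    {"xyz": [0.7,-0.5,0],"spin": 0,"claw": 1},
    {"xyz": [0,0,-3],"spin": 0,"claw": 1},
    {"xyz": [0,0,-3],"spin": 0,"claw": 1},
    {"xyz": [0,0,-1.5],"spin": 0,"claw": 1},
    {"xyz": [0,0,0],"spin": 0,"claw": 1},
    {"xyz": [0,0,0],"spin": 0,"claw": 1},
  ],
)

```text
time: 11.1
eef_pos: [0.447, -0.0618, 0.0783]
ee_rot: [0.002, 0.552, 0.834, 0.009]
wrist_force: [0.4, -0.4, -0.2]
finger_gap: 0.0226
```

Emit:
step_arm(
  rows=[
    {"xyz": [-0.4,-0.2,-1],"spin": 0,"claw": 1},
    {"xyz": [0,0,-0.7],"spin": 0,"claw": 1},
    {"xyz": [0,0,-0.4],"spin": 0,"claw": 1},
    {"xyz": [0,0,0],"spin": 0,"claw": 1},
    {"xyz": [0,0,0],"spin": 0,"claw": 1},
  ],
)

```text
time: 11.72
eef_pos: [0.4439, -0.064, 0.0573]
ee_rot: [0.004, 0.552, 0.834, 0.01]
wrist_force: [0.2, -0.1, -0.4]
finger_gap: 0.0227
```

Emit:
step_arm(
  rows=[
    {"xyz": [0,0,-0.25],"spin": 0,"claw": 1},
    {"xyz": [0,0,-0.15],"spin": 0,"claw": 1},
    {"xyz": [0,0,0],"spin": 0,"claw": 1},
    {"xyz": [0,0,0],"spin": 0,"claw": 1},
  ],
)

```text
time: 12.22
eef_pos: [0.4445, -0.0641, 0.0543]
ee_rot: [0.004, 0.552, 0.834, 0.01]
wrist_force: [-0.1, -0.0, 0.3]
finger_gap: 0.0225
```

Emit:
step_arm(
  rows=[
    {"xyz": [0,0,-0.1],"spin": 0,"claw": 1},
    {"xyz": [0,0,0],"spin": 0,"claw": 1},
    {"xyz": [0,0,0],"spin": 0,"claw": 0.5},
    {"xyz": [0,0,0],"spin": 0,"claw": 0.2},
    {"xyz": [0,0,0],"spin": 0,"claw": 0},
    {"xyz": [0,0,0],"spin": 0,"claw": 0},
    {"xyz": [0,0,3],"spin": 0,"claw": 0},
    {"xyz": [0,0,5],"spin": 0,"claw": 0},
    {"xyz": [0,0,4],"spin": 0,"claw": 0},
    {"xyz": [0,0,0],"spin": 0,"claw": 0},
  ],
)

```text
time: 13.48
eef_pos: [0.444, -0.0639, 0.1768]
ee_rot: [0.004, 0.552, 0.834, 0.01]
wrist_force: [0.2, -0.8, -0.1]
finger_gap: 0.0854
```

Emit:
step_arm(
  rows=[
    {"xyz": [0,3,0],"spin": -0.08,"claw": 0},
    {"xyz": [4,3,0],"spin": -0.1,"claw": 0},
    {"xyz": [4,1,0],"spin": -0.1,"claw": 0},
    {"xyz": [4,0,0],"spin": -0.1,"claw": 0},
    {"xyz": [0,0,0],"spin": 0,"claw": 0},
    {"xyz": [0,0,0],"spin": 0,"claw": 0},
  ],
)

```text
time: 14.22
eef_pos: [0.5634, 0.0082, 0.1704]
ee_rot: [0.003, 0.704, 0.71, 0.006]
wrist_force: [-1.2, 0.2, -0.4]
finger_gap: 0.085
```

```bash
python3 look.py w5
python3 - <<'E'
from meas import *
f=pickle.load(open("w5.pkl","rb"));print(proj(f,[.568,.008,.075]),proj(f,[.4435,-.064,.081]))
E
```

```text
[0.5634 0.0082 0.1706] [0.0031 0.7041 0.7101 0.0064] 0.08534683723590855
pad 180 279 (128, 264, 101, 54) [442.7 -65.2] [81.9 40.9] 9.0
pad 446 220 (403, 177, 86, 87) [6.749e+02 2.000e-01] [60.4 59.8] 22.0
pad 482 43 (436, 0, 95, 95) [685.6 132.9] [68.6 62.6] 0.7
(np.float64(322.45129663453616), np.float64(239.1350029722327)) (np.float64(143.89947358534317), np.float64(338.1076202030539))
```

View pics/w5.png

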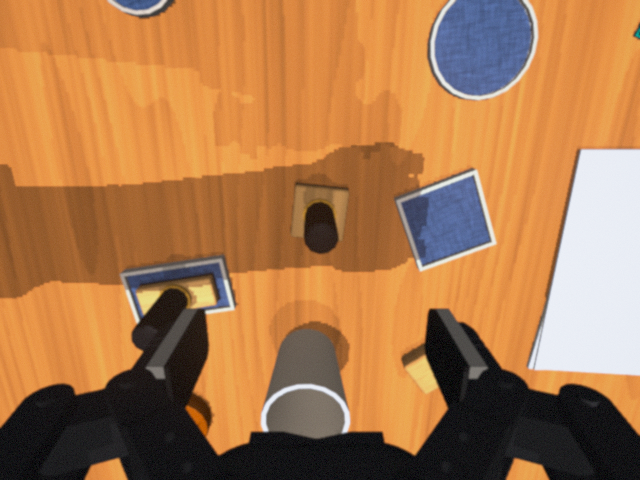

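Long stamp sits inside its rim (pad (180,285)). The square handle top at (320,239) matches its prediction.

Emit:
step_arm(
  rows=[
    {"xyz": [0.4,0,-3.5],"spin": 0,"claw": 0},
    {"xyz": [0,0,-3.5],"spin": 0,"claw": 0},
    {"xyz": [0,0,-2],"spin": 0,"claw": 0},
    {"xyz": [0,0,0],"spin": 0,"claw": 0},
    {"xyz": [0,0,0],"spin": 0,"claw": 0},
  ],
)

```text
time: 14.9
eef_pos: [0.5639, 0.0068, 0.0798]
ee_rot: [0.003, 0.704, 0.71, 0.007]
wrist_force: [-0.0, -0.1, 0.2]
finger_gap: 0.0852
```

Emit:
step_arm(
  rows=[
    {"xyz": [0.4,0.1,-1.8],"spin": 0,"claw": 0},
    {"xyz": [0,0,-1],"spin": 0,"claw": 0},
    {"xyz": [0,0,-0.5],"spin": 0,"claw": 0},
    {"xyz": [0,0,0],"spin": 0,"claw": 0},
    {"xyz": [0,0,0],"spin": 0,"claw": 0},
  ],
)

```text
time: 15.52
eef_pos: [0.5691, 0.0079, 0.0463]
ee_rot: [0.004, 0.704, 0.711, 0.008]
wrist_force: [0.3, -0.5, 1.2]
finger_gap: 0.0853
```

Emit:
step_arm(
  rows=[
    {"xyz": [0,0,0],"spin": 0,"claw": 0.3},
    {"xyz": [0,0,0],"spin": 0,"claw": 0.6},
    {"xyz": [0,0,0],"spin": 0,"claw": 1},
    {"xyz": [0,0,0],"spin": 0,"claw": 1},
    {"xyz": [0,0,0],"spin": 0,"claw": 1},
    {"xyz": [0,0,0],"spin": 0,"claw": 1},
    {"xyz": [0,0,2],"spin": 0,"claw": 1},
    {"xyz": [0,0,4],"spin": 0,"claw": 1},
    {"xyz": [0,0,0],"spin": 0,"claw": 1},
  ],
)

```text
time: 16.65
eef_pos: [0.5688, 0.0079, 0.1078]
ee_rot: [0.004, 0.704, 0.711, 0.008]
wrist_force: [-0.5, -0.4, -1.9]
finger_gap: 0.0226
```

Emit:
step_arm(
  rows=[
    {"xyz": [2,-0.2,0],"spin": 0.08,"claw": 1},
    {"xyz": [3,-0.2,0],"spin": 0.08,"claw": 1},
    {"xyz": [3,-0.2,0],"spin": 0.08,"claw": 1},
    {"xyz": [2,-0.2,0],"spin": 0.08,"claw": 1},
    {"xyz": [0,0,0],"spin": 0.08,"claw": 1},
    {"xyz": [0,0,0],"spin": 0.07,"claw": 1},
    {"xyz": [0,0,0],"spin": 0,"claw": 1},
    {"xyz": [0,0,0],"spin": 0,"claw": 1},
  ],
)

```text
time: 17.65
eef_pos: [0.6673, -0.0004, 0.0992]
ee_rot: [-0.002, 0.513, 0.858, 0.005]
wrist_force: [0.1, -0.8, -1.4]
finger_gap: 0.0227
```

```bash
python3 look.py w6
python3 - <<'E'
from meas import *
from scipy.spatial.transform import Rotation as R
q=get_obs()["ee_rot"]; M=R.from_quat([q[1],q[2],q[3],q[0]]).as_matrix(); print("jaw yaw",np.degrees(np.arctan2(M[1,1],M[0,1])),"z",M[:,2])
E
```

```text
[ 6.673e-01 -4.000e-04  9.920e-02] [-0.0021  0.513   0.8584  0.005 ] 0.022915541640400907
pad 334 221 (281, 197, 97, 93) [6.741e+02 3.000e-01] [60.8 59.7] 22.2
pad 457 54 (396, 0, 125, 119) [686.9 132.8] [70.  61.5] 28.4
jaw yaw 28.27440079413209 z [ 0.00149387  0.01079515 -0.99994061]
```

View pics/w6.png

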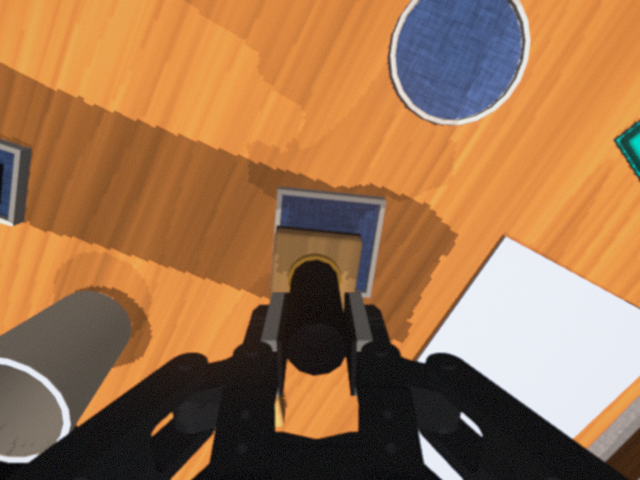

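Foot edge slope is about 6.7° against 5.3° for the pad edge, so it's aligned. I'll add a small spin and lower.

Emit:
step_arm(
  rows=[
    {"xyz": [0.7,0.1,0],"spin": 0.02,"claw": 1},
    {"xyz": [0,0,-1.5],"spin": 0,"claw": 1},
    {"xyz": [0,0,-1],"spin": 0,"claw": 1},
    {"xyz": [0,0,0],"spin": 0,"claw": 1},
    {"xyz": [0,0,0],"spin": 0,"claw": 1},
  ],
)

```text
time: 18.32
eef_pos: [0.6742, 0.001, 0.0716]
ee_rot: [-0.003, 0.504, 0.864, 0.005]
wrist_force: [-0.2, -0.6, -1.0]
finger_gap: 0.023
```

Emit:
step_arm(
  rows=[
    {"xyz": [0,0,-0.9],"spin": 0,"claw": 1},
    {"xyz": [0,0,-0.5],"spin": 0,"claw": 1},
    {"xyz": [0,0,-0.3],"spin": 0,"claw": 1},
    {"xyz": [0,0,0],"spin": 0,"claw": 1},
    {"xyz": [0,0,0],"spin": 0,"claw": 1},
  ],
)

```text
time: 18.95
eef_pos: [0.6745, 0.0009, 0.0539]
ee_rot: [-0.002, 0.504, 0.864, 0.005]
wrist_force: [-0.1, -0.1, -0.4]
finger_gap: 0.023
```

Emit:
step_arm(
  rows=[
    {"xyz": [0,0,-0.2],"spin": 0,"claw": 1},
    {"xyz": [0,0,0],"spin": 0,"claw": 1},
    {"xyz": [0,0,0],"spin": 0,"claw": 1},
  ],
)

```text
time: 19.32
eef_pos: [0.6751, 0.001, 0.0538]
ee_rot: [-0.002, 0.504, 0.864, 0.005]
wrist_force: [-0.1, -0.5, -2.0]
finger_gap: 0.0231
```

Emit:
step_arm(
  rows=[
    {"xyz": [0,0,-0.2],"spin": 0,"claw": 1},
    {"xyz": [0,0,0],"spin": 0,"claw": 1},
    {"xyz": [0,0,0],"spin": 0,"claw": 1},
  ],
)

```text
time: 19.7
eef_pos: [0.6754, 0.0012, 0.0533]
ee_rot: [-0.001, 0.504, 0.864, 0.006]
wrist_force: [0.7, -0.1, -0.8]
finger_gap: 0.0225
```

Emit:
step_arm(
  rows=[
    {"xyz": [0,0,-0.1],"spin": 0,"claw": 1},
    {"xyz": [0,0,0],"spin": 0,"claw": 1},
    {"xyz": [0,0,0],"spin": 0,"claw": 0.5},
    {"xyz": [0,0,0],"spin": 0,"claw": 0.2},
    {"xyz": [0,0,0],"spin": 0,"claw": 0},
    {"xyz": [0,0,0],"spin": 0,"claw": 0},
    {"xyz": [0,0,3],"spin": 0,"claw": 0},
    {"xyz": [0,0,5],"spin": 0,"claw": 0},
    {"xyz": [0,0,4],"spin": 0,"claw": 0},
    {"xyz": [0,0,0],"spin": 0,"claw": 0},
  ],
)

```text
time: 20.95
eef_pos: [0.6743, 0.0012, 0.1747]
ee_rot: [-0.002, 0.504, 0.864, 0.005]
wrist_force: [0.4, 0.1, -0.3]
finger_gap: 0.0853
```

Emit:
step_arm(
  rows=[
    {"xyz": [0,-4,0],"spin": -0.1,"claw": 0},
    {"xyz": [-2,-4,0],"spin": -0.1,"claw": 0},
    {"xyz": [-3,-4,0],"spin": -0.1,"claw": 0},
    {"xyz": [-3,-4,0],"spin": -0.1,"claw": 0},
    {"xyz": [-3,-4,0],"spin": -0.1,"claw": 0},
    {"xyz": [-1,-3,0],"spin": -0.03,"claw": 0},
    {"xyz": [0,-2,0],"spin": 0,"claw": 0},
    {"xyz": [0,0,0],"spin": 0,"claw": 0},
    {"xyz": [0,0,0],"spin": 0,"claw": 0},
  ],
)

```text
time: 22.08
eef_pos: [0.5475, -0.2516, 0.1673]
ee_rot: [-0.005, 0.717, 0.697, 0.005]
wrist_force: [-0.5, 0.9, 0.4]
finger_gap: 0.0857
```

```bash
python3 look.py w7
python3 - <<'E'
from meas import *
f=pickle.load(open("w7.pkl","rb"));print(proj(f,[.555,-.248,.075]),proj(f,[.6745,.001,.081]))
E
```

```text
[ 0.5476 -0.2515  0.1673] [-0.0046  0.717   0.697   0.0045] 0.08516511141804337
(np.float64(328.7935426892669), np.float64(235.92845851391436)) (np.float64(595.2472645153222), np.float64(-313.8817319873907))
```

View pics/w7.png

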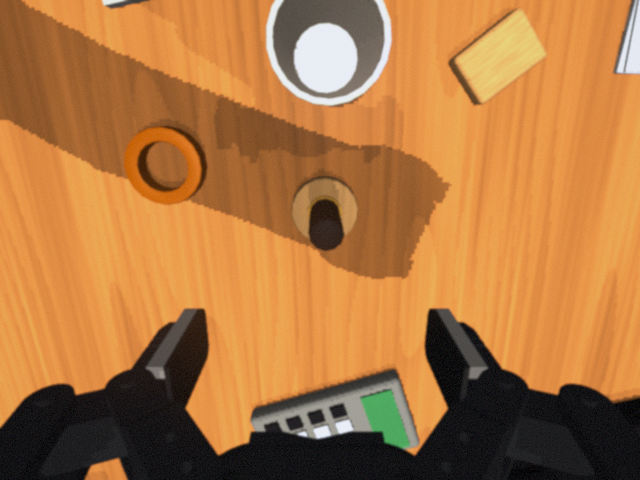

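Large round handle top at (326,234), predicted (329,236). Cup is clear of the fingers.

Emit:
step_arm(
  rows=[
    {"xyz": [0.6,0.4,-3.5],"spin": 0,"claw": 0},
    {"xyz": [0,0,-3],"spin": 0,"claw": 0},
    {"xyz": [0,0,-2],"spin": 0,"claw": 0},
    {"xyz": [0,0,0],"spin": 0,"claw": 0},
    {"xyz": [0,0,0],"spin": 0,"claw": 0},
  ],
)

```text
time: 22.75
eef_pos: [0.5581, -0.2398, 0.0811]
ee_rot: [-0.004, 0.713, 0.701, 0.007]
wrist_force: [0.6, -0.7, 0.0]
finger_gap: 0.0855
```

Emit:
step_arm(
  rows=[
    {"xyz": [-0.3,-0.7,-1.5],"spin": 0,"claw": 0},
    {"xyz": [0,0,-1.2],"spin": 0,"claw": 0},
    {"xyz": [0,0,-0.4],"spin": 0,"claw": 0},
    {"xyz": [0,0,0],"spin": 0,"claw": 0},
    {"xyz": [0,0,0],"spin": 0,"claw": 0},
  ],
)

```text
time: 23.38
eef_pos: [0.5559, -0.2476, 0.0497]
ee_rot: [-0.003, 0.713, 0.701, 0.007]
wrist_force: [0.2, -0.9, -1.4]
finger_gap: 0.0857
```

Emit:
step_arm(
  rows=[
    {"xyz": [0,0,0],"spin": 0,"claw": 0.3},
    {"xyz": [0,0,0],"spin": 0,"claw": 0.6},
    {"xyz": [0,0,0],"spin": 0,"claw": 1},
    {"xyz": [0,0,0],"spin": 0,"claw": 1},
    {"xyz": [0,0,0],"spin": 0,"claw": 1},
    {"xyz": [0,0,0],"spin": 0,"claw": 1},
    {"xyz": [0,0,2],"spin": 0,"claw": 1},
    {"xyz": [0,0,4],"spin": 0,"claw": 1},
    {"xyz": [0,0,5],"spin": 0,"claw": 1},
    {"xyz": [0,0,2],"spin": 0,"claw": 1},
    {"xyz": [0,0,0],"spin": 0,"claw": 1},
  ],
)

```text
time: 24.75
eef_pos: [0.5549, -0.247, 0.1829]
ee_rot: [-0.004, 0.713, 0.701, 0.007]
wrist_force: [0.5, -0.0, -2.0]
finger_gap: 0.0225
```

Emit:
step_arm(
  rows=[
    {"xyz": [3,0,0],"spin": 0,"claw": 1},
    {"xyz": [4,2,0.2],"spin": 0,"claw": 1},
    {"xyz": [4,4,0.2],"spin": 0,"claw": 1},
    {"xyz": [2,5,0.2],"spin": 0,"claw": 1},
    {"xyz": [0,5,0.2],"spin": 0,"claw": 1},
    {"xyz": [0,5,0],"spin": 0,"claw": 1},
    {"xyz": [0,5,0],"spin": 0,"claw": 1},
    {"xyz": [0,5,0],"spin": 0,"claw": 1},
    {"xyz": [0,4,0],"spin": 0,"claw": 1},
    {"xyz": [0,2,0],"spin": 0,"claw": 1},
    {"xyz": [0,0,0],"spin": 0,"claw": 1},
    {"xyz": [0,0,0],"spin": 0,"claw": 1},
  ],
)

```text
time: 26.25
eef_pos: [0.679, 0.1296, 0.1699]
ee_rot: [-0.011, 0.715, 0.699, -0.003]
wrist_force: [-0.2, -0.5, -1.0]
finger_gap: 0.0227
```

```bash
python3 look.py w8
```

```text
[0.679  0.1295 0.17  ] [-0.011   0.7154  0.6987 -0.003 ] 0.023002793420227274
pad 329 197 (287, 164, 84, 73) [686.5 142.3] [55.9 68.9] 76.1
```

Emit:
step_arm(
  rows=[
    {"xyz": [0.6,0.6,-1],"spin": 0,"claw": 1},
    {"xyz": [0,0,-3],"spin": 0,"claw": 1},
    {"xyz": [0,0,-3],"spin": 0,"claw": 1},
    {"xyz": [0,0,-1.5],"spin": 0,"claw": 1},
    {"xyz": [0,0,0],"spin": 0,"claw": 1},
    {"xyz": [0,0,0],"spin": 0,"claw": 1},
  ],
)

```text
time: 27.05
eef_pos: [0.6884, 0.1291, 0.0826]
ee_rot: [-0.009, 0.719, 0.695, -0.002]
wrist_force: [-0.0, -0.2, -1.0]
finger_gap: 0.0227
```

Emit:
step_arm(
  rows=[
    {"xyz": [0,0,0],"spin": 0,"claw": 1},
  ],
)

```text
time: 27.18
eef_pos: [0.6891, 0.1291, 0.0837]
ee_rot: [-0.009, 0.719, 0.695, -0.002]
wrist_force: [-0.5, -0.3, -0.6]
finger_gap: 0.023
```

Emit:
step_arm(
  rows=[
    {"xyz": [-0.2,0.7,0],"spin": 0,"claw": 1},
    {"xyz": [0,0,-1],"spin": 0,"claw": 1},
    {"xyz": [0,0,-0.7],"spin": 0,"claw": 1},
    {"xyz": [0,0,0],"spin": 0,"claw": 1},
    {"xyz": [0,0,0],"spin": 0,"claw": 1},
  ],
)

```text
time: 27.8
eef_pos: [0.6874, 0.1374, 0.0669]
ee_rot: [-0.008, 0.718, 0.696, -0.001]
wrist_force: [-1.1, 0.0, -1.0]
finger_gap: 0.0226
```

Emit:
step_arm(
  rows=[
    {"xyz": [-0.1,-0.1,-0.5],"spin": 0,"claw": 1},
    {"xyz": [0,0,-0.4],"spin": 0,"claw": 1},
    {"xyz": [0,0,-0.1],"spin": 0,"claw": 1},
    {"xyz": [0,0,0],"spin": 0,"claw": 1},
    {"xyz": [0,0,0],"spin": 0,"claw": 1},
  ],
)

```text
time: 28.42
eef_pos: [0.6867, 0.1361, 0.0569]
ee_rot: [-0.008, 0.718, 0.696, -0.0]
wrist_force: [0.1, 0.6, -0.8]
finger_gap: 0.0227
```

Emit:
step_arm(
  rows=[
    {"xyz": [0,0,-0.2],"spin": 0,"claw": 1},
    {"xyz": [0,0,0],"spin": 0,"claw": 1},
    {"xyz": [0,0,-0.1],"spin": 0,"claw": 1},
    {"xyz": [0,0,0],"spin": 0,"claw": 1},
  ],
)

```text
time: 28.92
eef_pos: [0.6872, 0.1365, 0.0568]
ee_rot: [-0.008, 0.718, 0.696, 0.0]
wrist_force: [-0.9, 0.2, 1.9]
finger_gap: 0.0227
```

Contact reached. Release and back off.

Emit:
step_arm(
  rows=[
    {"xyz": [0,0,0],"spin": 0,"claw": 0.5},
    {"xyz": [0,0,0],"spin": 0,"claw": 0.2},
    {"xyz": [0,0,0],"spin": 0,"claw": 0},
    {"xyz": [0,0,0],"spin": 0,"claw": 0},
    {"xyz": [0,0,3],"spin": 0,"claw": 0},
    {"xyz": [0,0,5],"spin": 0,"claw": 0},
    {"xyz": [0,0,6],"spin": 0,"claw": 0},
    {"xyz": [-4,-4,3],"spin": 0,"claw": 0},
    {"xyz": [-4,-4,3],"spin": 0,"claw": 0},
    {"xyz": [-3,-2,0],"spin": 0,"claw": 0},
    {"xyz": [0,0,0],"spin": 0,"claw": 0},
    {"xyz": [0,0,0],"spin": 0,"claw": 0},
  ],
)

```text
time: 30.42
eef_pos: [0.5749, 0.0356, 0.26]
ee_rot: [-0.007, 0.718, 0.696, 0.001]
wrist_force: [0.3, 0.2, 0.0]
finger_gap: 0.0855
```

```bash
python3 look.py w9 | head -1
python3 - <<'E'
from meas import *
F={n:grab_frame(n) for n in ["scene","side"]}; F0={n:pickle.load(open(n+"0.pkl","rb")) for n in F}
for n in F: save(F[n],n+"9")
G={"LR":(.686,.136),"SR":(.439,.181),"Sq":(.6745,.001),"L":(.443,-.064)}
for g,p in G.items():
    rs=[]
    for n,f in F.items():
        for u,v,a,c in blobs(f,"black"):
            P=onplane(f,u,v,.05)
            if np.hypot(*(P[:2]-p))<.03:
                b=cv2.boundingRect(c); r=cv2.minAreaRect(c)
                rs.append(ray(f,u,v)); print(g,n,np.round(P[:2]-p,4),b)
    if len(rs)>1: print(g,np.round(tri(rs),4))
a=F["side"]["img"][150:390,100:440];b=F["scene"]["img"][130:330,200:480]
a=cv2.resize(a,(420,300));b=cv2.resize(b,(420,300));cv2.imwrite("pics/f.png",np.vstack([a,b])[:,:,::-1])
for n in F:  # cup/paperweight shift
    for m in [((35,60,20),(85,255,255)),((0,0,90),(179,70,230))]:
        o=[]
        for f in (F0[n],F[n]):
            h=cv2.inRange(cv2.cvtColor(f["img"],cv2.COLOR_RGB2HSV),*m); k=np.zeros_like(h)
            for X in ([.54,-.13,.06],[.5645,.25,.02]):
                u,v=map(int,proj(f,X)); k[v-35:v+35,u-35:u+35]=255
            n_,_,s,c=cv2.connectedComponentsWithStats(h&k); i=1+np.argmax(s[1:,4]); o.append((np.round(c[i],1).tolist(),int(s[i,4])))
        print(n,o)
E
```

```text
[0.5748 0.0355 0.2598] [-7.300e-03  7.182e-01  6.958e-01  4.000e-04] 0.08534531322148721
LR scene [-0.0039  0.0003] (392, 225, 14, 31)
LR side [0.0027 0.0027] (273, 162, 13, 33)
LR [0.6851 0.1346 0.0531]
SR scene [-0.0022 -0.0015] (359, 153, 10, 27)
SR side [0.004  0.0016] (136, 208, 21, 37)
SR [0.4408 0.1777 0.0532]
Sq scene [-0.0022 -0.0004] (319, 238, 12, 32)
Sq side [0.0044 0.0022] (325, 193, 15, 36)
Sq [ 6.752e-01 -3.000e-04  5.310e-02]
L scene [-0.0016 -0.0015] (246, 175, 12, 29)
L side [0.0047 0.0003] (244, 281, 19, 43)
L [ 0.4457 -0.0663  0.0531]
scene [([423.6, 201.3], 534), ([423.6, 201.3], 539)]
scene [([231.7, 226.2], 1665), ([231.2, 226.9], 1601)]
side [([176.2, 195.7], 750), ([176.2, 195.7], 749)]
side [([348.8, 284.8], 2653), ([348.9, 284.6], 2590)]
```

View pics/f.png

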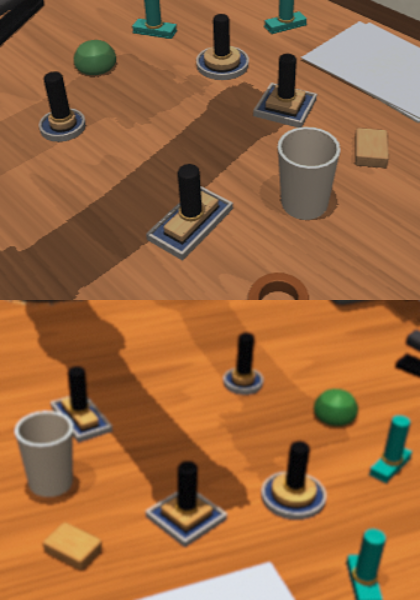

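View pics/w9.png

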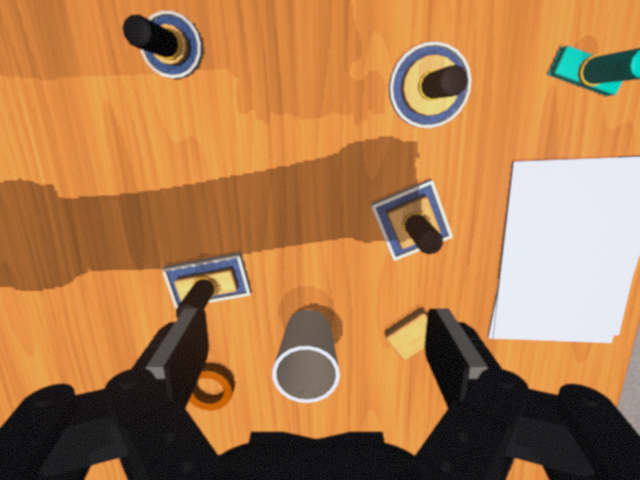

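All four feet lie inside their rims with felt visible around each one: (172,45), (430,85), (412,220) and (207,282). The handles are upright and the cup and paperweight haven't moved.

```bash
python3 -c "from cell import job_done;print(job_done())"
```

```text
the job is handed in; nothing more can be done
None
```

All four stamps are back on their own pads, and I handed the job in at about 30 s of the 96 s allowed. I gripped each one near the top of its handle. I turned the long stamp about 22° and the square one about 28° to match their pads, then lowered each onto the felt before letting go.

- **Position:** Triangulated from the scene and side views, the stamps stand within about 2 to 4 mm of their pad centres (limit 14 mm).
- **Height:** The handle midpoints rose by about 6 mm, from roughly 47 mm to 53 mm. That matches the felt height, so the feet are down on the pads.
- **Cup and paperweight:** They shifted by less than 1 pixel in both views.
- **Upright:** The stamps look upright in the three final views; I did not measure the tilt.

**Disagreements:** The scene and side views differ by about 6 mm along x, and I used their average. Triangulated heights read about 2 to 4 mm higher than the stated sizes, both before and after. The wrist force was noisy by about 1 N, so for the long and square stamps the reading at touchdown was not decisive and I relied on tool height as well.

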